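Line up the sample pots by size on the bench rail

TASK

Line the four blue-lidded pots up along the white bench rail in order of size, one standing upright in the middle of each ring, with the largest beside the red end stop and the smallest beside the grey one. The second smallest pot already stands on the rail on a wrong ring, so move it along to make room. Keep the pots from falling over, and leave the dropper bottle with the yellow cap standing where it is.

Things in the scene. Friction and masses are not known exactly. Their poses are not given: they have to be found in the camera images.
- pot_small_mid (a point): Smallest pot: white round pot with a ribbed blue lid, 46 mm tall, 28 mm across the lid (body about 22 mm across at mid-height), about 30 g. Point on its axis half-way up, 23 mm above its foot; z axis up; round, so its yaw does not matter.
- pot_medium_mid (a point): Second smallest pot: the same make, white with a ribbed blue lid, 54 mm tall, 38 mm across the lid (body about 32 mm across at mid-height), about 50 g. At the start it stands on the rail, on the leftmost ring. Point on its axis half-way up, 27 mm above its foot; z axis up; round, so its yaw does not matter.
- pot_large_mid (a point): Second largest pot: white with a ribbed blue lid, 64 mm tall, 48 mm across the lid (body about 42 mm across at mid-height), about 80 g. Point on its axis half-way up, 32 mm above its foot; z axis up; round, so its yaw does not matter.
- pot_largest_mid (a point): Largest pot: white with a ribbed blue lid, 76 mm tall, 60 mm across the lid (body about 54 mm across at mid-height), about 130 g. Point on its axis half-way up, 38 mm above its foot; z axis up; round, so its yaw does not matter.
- mark_1: Blue ring, 68 mm across, with a small centre dot, printed flat on the white rail board; origin at its centre on the board's top, 6 mm above the bench; its y axis runs along the row, x across it, towards the rail's back lip. First (leftmost) of the four marks, counted from the robot's left (+y end); marks are 76 mm apart.
- mark_2: Blue ring, 68 mm across, with a small centre dot, printed flat on the white rail board; origin at its centre on the board's top, 6 mm above the bench; its y axis runs along the row, x across it, towards the rail's back lip. Second of the four marks, counted from the robot's left (+y end); marks are 76 mm apart.
- mark_3: Blue ring, 68 mm across, with a small centre dot, printed flat on the white rail board; origin at its centre on the board's top, 6 mm above the bench; its y axis runs along the row, x across it, towards the rail's back lip. Third of the four marks, counted from the robot's left (+y end); marks are 76 mm apart.
- mark_4: Blue ring, 68 mm across, with a small centre dot, printed flat on the white rail board; origin at its centre on the board's top, 6 mm above the bench; its y axis runs along the row, x across it, towards the rail's back lip. Fourth (rightmost) of the four marks, counted from the robot's left (+y end); marks are 76 mm apart.
- red_stop: Red end stop, a fixed block 96 x 12 x 24 mm across one end of the rail (either end; a grey one like it closes the other), 46 mm beyond the nearest ring's centre; origin at the centre of its underside on the bench, z up, x across the row. The rail is a fixed white board 96 mm wide and 6 mm thick, with a back lip 14 mm high; behind it the upright wall of the room stands 0.60 m ahead of the robot's base axis (x = 0.60), all along the bench, so mind the wrist there.
- dropper_mid (a point): Bystander: white dropper bottle with a pointed yellow cap, 71 mm tall, 25 mm across, standing on the bench. Point on its axis half-way up, 35.5 mm above its foot; z axis up.

How it is judged:
By the outcome, as a careful person would: the job done as asked, in the order asked, and still so for the second after the job is handed in, with the robot touching nothing.
It also fails if it takes over 147 s, if anything falls off the work surface, if the arm or the gripper's body presses on something with over 40 N, if the wrist force passes 120 N, or if a joint passes its speed limit or range.

ROBOT

A 7-joint arm with a two-finger parallel gripper is mounted at the origin on the work surface; the furniture and walls round the work are solid. World frame = base frame: x ahead of the robot, y to its left, z up, the work surface at z = 0. Lengths are in m, angles in rad, forces in N, time in s.
With the tool pointing down it reaches from about 0.4 to 0.85 m from the base axis. Payload 4.5 kg.
Tool frame: the origin (TCP) lies on the centre line of the jaws, within the pads' length; the fingertips stand 14 mm ahead of it and the grasp point (between the pads) lies 5 mm behind it; z points along the fingers, y is the line along which they close (so a half turn about z gives the same grasp; the last joint's range is limited). The gripper opens to 88 mm and grips with 3 to 60 N. Pads are 18 mm wide; open, the fingers measure 123 mm over their backs; the gripper's body (75 mm by 187 mm) begins 45 mm behind the grasp point.
Start: joints at [-1.203, 0.689, -0.195, 1.565, 0.157, 0.902, -0.215], TCP at [0.205, 0.591, 0.253] pointing down, gripper open.
Joint ranges: [-3.01, 3.01], [-0.46, 2.08], [-1.47, 1.51], [0.13, 2.56], [-1, 4.14], [0.04, 2.09], [-2.66, 2.66]. Speed limits (rad/s): [2.57, 2.57, 3.14, 3.14, 3.14, 3.14, 3.14].

INTERFACE

Orientations are given as a rotation vector (axis times angle).
In Python, from workcell import arm gives the robot as it stands.
- The arm moves only by the tool arm_command, never from a script. Its arguments are lists of equal length, an entry for each row: "slide": the shift along the world's x, y, z in cm, a list of three; "delta_rot": the turn, a rotation vector about the world's x, y, z in rad, a list of three. A call has 1 to 12 rows; each row shifts and turns the commanded pose from where the row before left it; what a row does not reach is not made up. A row lasts 1/12 s, in which the tool goes at most 41.7 mm and 7.16 degrees, less where a joint would pass 70% of its speed; a pose out of reach is approached as far as the arm can. A call with a gripper value outside its range is refused whole. "jaw" is the closure in counts, from 0 (fully open) to 255 (shut), set as the call begins (left out, the last holds). The fingers move at their own pace and stop on an object; "squeeze" is the grip in N (left out, the last holds). Time passes only in rows, so rows that do not move let the fingers close. It gives the time, the measured TCP pose, the force, the opening and the grip force at its end, in the units of the state.
- arm.get_obs(): the state, without advancing time (a new reading comes with each control period).
- arm.capture(name): name is "scene" or "top" or "wrist"; returns a dict with "frame" (420x560x3 uint8, red, green, blue), "fovy" (degrees; the focal length in pixels is half the picture's height over the tangent of half this angle, whatever the lens; pixels are square), "cx", "cy" (the principal point, pixels), "R" (3x3) and "t" (3): a world point X has camera coordinates R X + t. Camera axes: x right, y down, z forward; pixel columns grow to the right and rows downward; lengths in m; the calibration is good to about 2 mm. A picture is of the moment at which its call begins. There is no depth.
- arm.job_done(): hands the job in; it is judged then, once.
The state is a dict: "clock": time; "joint_positions": joint angles; "joint_velocities": joint speeds; "effort": joint torques, N m; "tool_pos": TCP position; "tool_rot": TCP orientation; "ft_force": force on the tool from outside, world axes, zero at the start; "wrist_torque": the same for the moment, N m; "finger_gap": finger opening in m; "finger_force": force on a finger pad.
Only numpy, scipy, OpenCV 4.12 (cv2) and the standard library are available. Lean on these libraries where they do the work, as an engineer would, in place of code of your own. Each camera call takes 0.05 s, during which the arm holds its last target. There are 200 camera calls.

## Working session

There is one attempt and no reset: what is moved stays moved. The work goes in short steps, Python scripts to look and compute and a tool call to move; the robot and the scene stay as the last step left them, time stands still between calls to the robot, and variables do not carry over. Pictures are saved under pics/ and viewed, at most 14 in all, crops included, and the job is handed in when it is done.

Besides the shell and the picture viewer there is one more tool, called after ">>>" by a JSON object that holds its "name" and its "arguments". arm_command: Moves the arm, as the interface text tells. Its arguments: {"type":"object","properties":{"slide":{"type":"array","items":{"type":"array","items":{"type":"number"}}},"delta_rot":{"type":"array","items":{"type":"array","items":{"type":"number"}}},"jaw":{"type":"number"},"squeeze":{"type":"number"}},"required":["slide","delta_rot"]}

```bash
mkdir -p pics; python3 - <<'E'
from workcell import arm
import cv2,numpy as np
for n in("scene","top"):
    c=arm.capture(n); cv2.imwrite(f"pics/{n}0.png",cv2.cvtColor(c["frame"],cv2.COLOR_RGB2BGR))
    print(n,c["fovy"],c["cx"],c["cy"],np.round(c["R"],3).tolist(),np.round(c["t"],3), np.round(-c["R"].T@c["t"],3))
o=arm.get_obs();print(o)
E
```

```text
scene 46.6719248413709 279.5624829107486 205.3358781720388 [[0.517, -0.856, 0.018], [-0.558, -0.353, -0.751], [0.649, 0.378, -0.66]] [-0.195  0.265  0.984] [-0.39  -0.445  0.852]
top 54.60087768373836 275.48803160107525 209.85379180910007 [[0.002, -1.0, 0.006], [-0.991, -0.003, -0.132], [0.132, -0.005, -0.991]] [0.036 0.403 1.243] [0.235 0.044 1.285]
{'clock': 0.1, 'joint_positions': array([-1.20318874,  0.68992375, -0.19453079,  1.56618668,  0.15733548,
        0.90247626, -0.21510868]), 'joint_velocities': array([-0.00072872, -0.00300038,  0.00099504, -0.00329835,  0.00026127,
       -0.00123932,  0.00322984]), 'effort': array([-3.47098714e-03, -5.28497493e+01, -1.27184920e+00, -1.53837347e+01,
       -5.26088127e-02,  1.89352191e-03,  5.44931891e-05]), 'tool_pos': array([0.20464841, 0.59000363, 0.25198994]), 'tool_rot': array([-5.21748255e-01, -3.09782429e+00,  2.50260473e-03]), 'ft_force': array([ 0.0081397 , -0.35569583,  0.37876511]), 'wrist_torque': array([0.00283217, 0.04004666, 0.05556833]), 'finger_force': 0.0, 'finger_gap': 0.08780009260879879}
```

View pics/scene0.png

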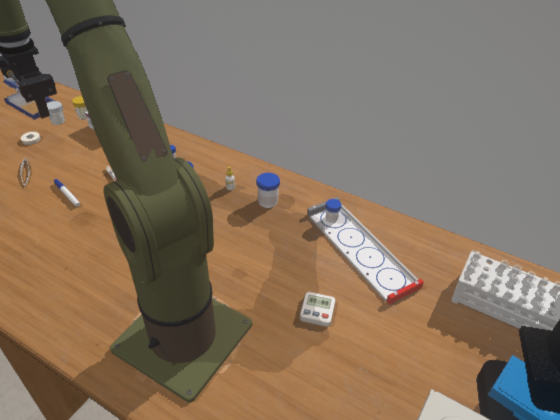

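View pics/top0.png

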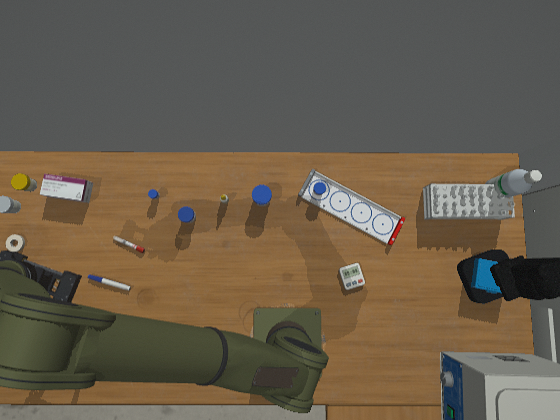

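The red stop is at the right (mark_4). In the top view the pot lids are at about (153,194) small, (186,214) large, (261,195) largest and (320,189) medium on mark_1. The dropper is at (224,198). Next I enlarge these to measure them.

```bash
python3 - <<'E'
import cv2
i=cv2.imread("pics/top0.png")
cv2.imwrite("pics/c1.png",cv2.resize(i[160:260,290:420],None,fx=6,fy=6,interpolation=cv2.INTER_CUBIC))
cv2.imwrite("pics/c2.png",cv2.resize(i[170:240,140:280],None,fx=5.7,fy=5.7,interpolation=cv2.INTER_CUBIC))
E
```

```text
(no output)
```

View pics/c1.png

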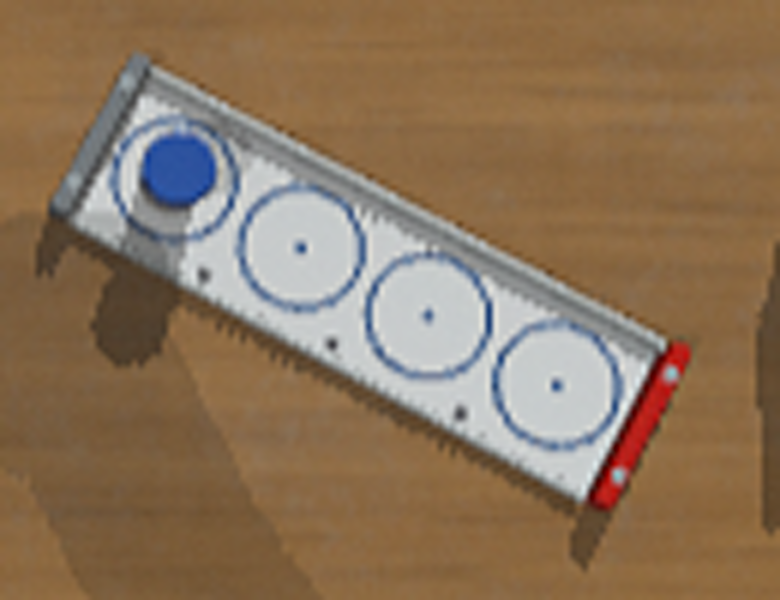

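View pics/c2.png

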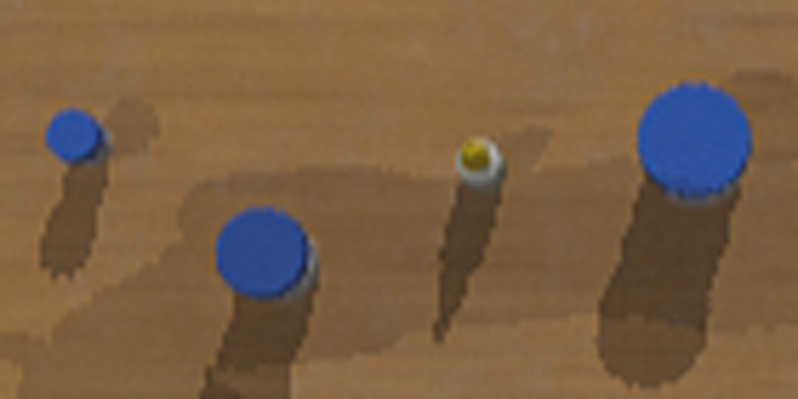

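In the crops, the mark dots are at c1 (301,248), (428,316) and (557,385), with the medium lid at (180,170). The other lids in c2 are small (74,136), large (262,253) and largest (694,139); the dropper cap is at (475,153).

```bash
cat > h.py <<'E'
from workcell import arm
import numpy as np, cv2
from scipy.spatial.transform import Rotation as Ro
def ray(c,u,v,z):
    f=210/np.tan(np.radians(c["fovy"])/2)
    d=c["R"].T@np.array([(u-c["cx"])/f,(v-c["cy"])/f,1]); o=-c["R"].T@c["t"]
    return o+d*(z-o[2])/d[2]
def proj(c,X):
    f=210/np.tan(np.radians(c["fovy"])/2); p=c["R"]@np.array(X)+c["t"]
    return np.array([c["cx"]+f*p[0]/p[2],c["cy"]+f*p[1]/p[2]])
def save(c,n): cv2.imwrite(f"pics/{n}.png",cv2.cvtColor(c["frame"],cv2.COLOR_RGB2BGR))
def st():
    o=arm.get_obs(); R=Ro.from_rotvec(o["tool_rot"]).as_matrix()
    print("t",round(o["clock"],2),"pos",o["tool_pos"].round(4),"y",R[:,1].round(3),"z",R[:,2].round(3),"q",o["joint_positions"].round(2),"F",o["ft_force"].round(1),"gap",round(o["finger_gap"],4)); return o
E
python3 - <<'E'
from h import *
c=arm.capture("top")
P=lambda s,x0,y0,u,v,z:ray(c,x0+(u+.5)/s-.5,y0+(v+.5)/s-.5,z)
m=[P(6,290,160,*p,.006) for p in((301,248),(428,316),(557,385))]
for x in m:print("mark",x.round(4))
print(np.diff(m,axis=0).round(4),np.linalg.norm(np.diff(m,axis=0),axis=1))
print("mark1",(m[1]-1.5*(m[2]-m[0])).round(4))
print("med",P(6,290,160,180,170,.06).round(4))
for n,u,v,z in(("small",74,136,.046),("large",262,253,.064),("largest",694,139,.076),("drop",475,153,.071)):print(n,P(5.7,140,170,u,v,z).round(4))
st()
E
```

```text
mark [ 0.4346 -0.1675  0.006 ]
mark [ 0.3984 -0.2341  0.006 ]
mark [ 0.362  -0.3012  0.006 ]
[[-0.0362 -0.0665  0.    ]
 [-0.0365 -0.0671  0.    ]] [0.0757295  0.07637515]
mark1 [ 0.5074 -0.0336  0.006 ]
med [ 0.4662 -0.0976  0.06  ]
small [0.4499 0.4163 0.046 ]
large [0.3842 0.3088 0.064 ]
largest [0.4441 0.0801 0.076 ]
drop [0.4371 0.1962 0.071 ]
t 0.15 pos [0.2047 0.5901 0.2521] y [ 0.328  0.945 -0.001] z [-0.    -0.001 -1.   ] q [-1.2   0.69 -0.19  1.57  0.16  0.9  -0.22] F [-0.1  0.6  0.4] gap 0.0884
```

Mark spacing comes out at 76 mm, which matches. The marks are 1 (0.471,-0.100), 2 (0.435,-0.168), 3 (0.398,-0.234) and 4 (0.362,-0.301). The jaws should close across the row, at yaw -28.6°. First move: travel to the medium pot.

>>> {"name": "arm_command", "arguments": {"slide": [[1.8,-2.1,0],[1.8,-2.1,0],[1.8,-2.1,0],[1.8,-2.1,0],[1.8,-2.1,0],[1.8,-2.1,0],[1.8,-2.1,0],[1.8,-2.1,0],[1.8,-2.1,0],[1.8,-2.1,0],[1.8,-2.1,0],[1.8,-2.1,0]], "delta_rot": [[0,0,-0.0724],[0,0,-0.0724],[0,0,-0.0724],[0,0,-0.0724],[0,0,-0.0724],[0,0,-0.0724],[0,0,-0.0724],[0,0,-0.0724],[0,0,-0.0724],[0,0,-0.0724],[0,0,-0.0724],[0,0,-0.0724]], "jaw": 80, "squeeze": 15}}

```text
clock: 1.15
tool_pos: [0.4213, 0.3373, 0.2526]
tool_rot: [-1.782, -2.587, 0.0]
ft_force: [0.3, -0.6, -0.3]
finger_gap: 0.0602
finger_force: 0.0
```

>>> {"name": "arm_command", "arguments": {"slide": [[0.38,-3.6,-0.5],[0.38,-3.6,-0.5],[0.38,-3.6,-0.5],[0.38,-3.6,-0.5],[0.38,-3.6,-0.5],[0.38,-3.6,-0.5],[0.38,-3.6,-0.5],[0.38,-3.6,-0.5],[0.38,-3.6,-0.5],[0.38,-3.6,-0.5],[0.38,-3.6,-0.5],[0,0,0]], "delta_rot": [[0,0,-0.0724],[0,0,-0.0724],[0,0,-0.0724],[0,0,-0.0724],[0,0,-0.0724],[0,0,-0.0724],[0,0,-0.0724],[0,0,-0.0724],[0,0,-0.0724],[0,0,-0.0724],[0,0,-0.0724],[0,0,-0.0724]]}}

```text
clock: 2.15
tool_pos: [0.4624, -0.0663, 0.1974]
tool_rot: [2.711, 1.578, -0.003]
ft_force: [-0.6, -0.2, -1.1]
finger_gap: 0.0601
finger_force: 0.0
```

```bash
python3 - <<'E'
from h import *
st(); c=arm.capture("wrist"); save(c,"w1")
for n,X in(("med lid",(.466,-.098,.06)),("m1",(.471,-.1004,.006)),("m2",(.4346,-.1675,.006)),("m3",(.3984,-.2341,.006)),("largest",(.4441,.0801,.076))):print(n,proj(c,X).round(1))
E
```

```text
t 2.15 pos [ 0.4624 -0.0663  0.1974] y [ 0.869 -0.494  0.003] z [ 0.001 -0.005 -1.   ] q [-0.06  0.59  0.16  2.1  -0.19  0.46 -0.27] F [-0.6 -0.2 -1.1] gap 0.0601
med lid [301.1 227.9]
m1 [302.9 210.2]
m2 [302.8 269.8]
m3 [302.6 321.8]
largest [166.5  60.4]
```

View pics/w1.png

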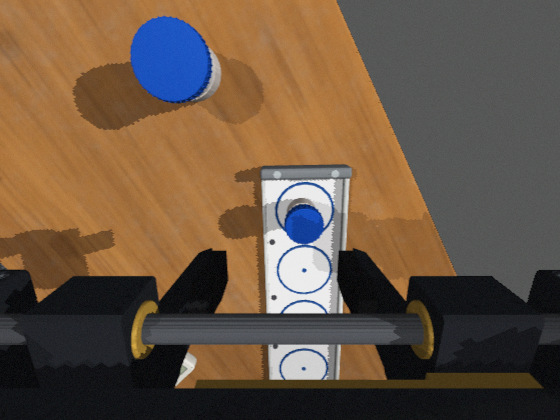

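The wrist view shows the medium lid at (304,223), the mark_2 dot at (304,270), the mark_4 dot at (304,369) and the largest lid at (171,60). All are within a few pixels of my predictions.

```bash
python3 - <<'E'
from h import *
c=arm.capture("wrist"); f=c["frame"].astype(int)
m=((f[:,:,2]>110)&(f[:,:,2]-f[:,:,0]>90)).astype(np.uint8)
n,l,s,ce=cv2.connectedComponentsWithStats(m)
for i in range(1,n):
    if s[i,4]>100: print(s[i],ce[i].round(1),[ray(c,*ce[i],z).round(4) for z in(.058,.076)])
for p in((304,270),(304,369)):print(ray(c,*p,.006).round(4))
E
```

```text
[ 135   22   80   86 5185] [174.   64.4] [array([0.4432, 0.0848, 0.058 ]), array([0.447 , 0.0796, 0.076 ])]
[280 186  55  25 114] [307.4 193.2] [array([ 0.4873, -0.0664,  0.058 ]), array([ 0.4883, -0.0616,  0.076 ])]
[ 279  210   48   70 1171] [305.4 230.6] [array([ 0.4679, -0.0988,  0.058 ]), array([ 0.4701, -0.0917,  0.076 ])]
[ 0.4357 -0.1638  0.006 ]
[ 0.3633 -0.2985  0.006 ]
```

>>> {"name": "arm_command", "arguments": {"slide": [[0.2,-1.6,-3],[0.25,-1.6,-3],[0,0,-3],[0,0,0],[0,0,0]], "delta_rot": [[0,0,0.01],[0,0,0],[0,0,0],[0,0,0],[0,0,0]]}}

```text
clock: 2.67
tool_pos: [0.4661, -0.0876, 0.1071]
tool_rot: [-2.688, -1.619, 0.003]
ft_force: [-0.2, 0.2, -0.0]
finger_gap: 0.0604
finger_force: 0.0
```

```bash
python3 - <<'E'
from h import *
st(); c=arm.capture("wrist"); f=c["frame"].astype(int)
m=((f[:,:,2]>110)&(f[:,:,2]-f[:,:,0]>90)).astype(np.uint8)
n,l,s,ce=cv2.connectedComponentsWithStats(m)
for i in range(1,n):
    if s[i,4]>100: print(s[i],ce[i].round(1),[ray(c,*ce[i],z).round(4) for z in(.058,.076)])
st()
E
```

```text
t 2.67 pos [ 0.4661 -0.0876  0.1071] y [ 0.884 -0.468 -0.004] z [-0.003  0.002 -1.   ] q [ 0.05  0.77  0.07  2.14 -0.21  0.25 -0.19] F [-0.2  0.2 -0. ] gap 0.0604
[  19    0  132   53 4992] [86.2 20.9] [array([0.4332, 0.073 , 0.058 ]), array([0.4402, 0.0639, 0.076 ])]
[260 187  77  36 256] [300.2 198.1] [array([ 0.4896, -0.067 ,  0.058 ]), array([ 0.491 , -0.0621,  0.076 ])]
[ 258  223   73   90 2204] [296.7 253.1] [array([ 0.4704, -0.0998,  0.058 ]), array([ 0.4737, -0.0917,  0.076 ])]
t 2.72 pos [ 0.4671 -0.0878  0.1082] y [ 0.884 -0.468 -0.001] z [-0.001  0.001 -1.   ] q [ 0.04  0.77  0.07  2.13 -0.21  0.25 -0.19] F [0.5 0.6 0.7] gap 0.0606
```

>>> {"name": "arm_command", "arguments": {"slide": [[0.1,-0.5,-2],[0,-0.5,-2],[0,0,-2],[0,0,-1.4],[0,0,0],[0,0,0]], "delta_rot": [[0,0,0],[0,0,0],[0,0,0],[0,0,0],[0,0,0],[0,0,0]]}}

```text
clock: 3.22
tool_pos: [0.4689, -0.0986, 0.0351]
tool_rot: [2.692, 1.618, 0.002]
ft_force: [-0.1, 0.1, 0.0]
finger_gap: 0.0608
finger_force: 0.0
```

>>> {"name": "arm_command", "arguments": {"slide": [[0,0,0],[0,0,0],[0,0,0],[0,0,0],[0,0,0],[0,0,0],[0,0,0],[0,0,0]], "delta_rot": [[0,0,0],[0,0,0],[0,0,0],[0,0,0],[0,0,0],[0,0,0],[0,0,0],[0,0,0]], "jaw": 255, "squeeze": 12}}

```text
clock: 3.88
tool_pos: [0.4687, -0.0995, 0.0345]
tool_rot: [2.693, 1.615, 0.002]
ft_force: [0.5, 0.6, 6.7]
finger_gap: 0.0357
finger_force: 12.4
```

```bash
python3 - <<'E'
from h import *
st()
E
```

```text
t 3.88 pos [ 0.4687 -0.0995  0.0345] y [ 0.882 -0.471  0.002] z [ 0.002 -0.    -1.   ] q [ 0.1   0.92  0.02  2.14 -0.21  0.08 -0.16] F [0.5 0.6 6.7] gap 0.0357
```

>>> {"name": "arm_command", "arguments": {"slide": [[0,0,1],[0,0,2],[-0.8,-1.6,1],[-0.85,-1.7,0],[-0.85,-1.7,0],[-0.85,-1.65,0],[0,0,0],[0,0,0]], "delta_rot": [[0,0,0],[0,0,0],[0,0,0],[0,0,0],[0,0,0],[0,0,0],[0,0,0],[0,0,0]]}}

```text
clock: 4.55
tool_pos: [0.434, -0.1667, 0.0742]
tool_rot: [2.696, 1.612, -0.001]
ft_force: [0.4, -0.1, -0.8]
finger_gap: 0.036
finger_force: 11.8
```

```bash
python3 - <<'E'
from h import *
st(); save(arm.capture("wrist"),"w2")
E
```

```text
t 4.55 pos [ 0.434  -0.1667  0.0742] y [ 0.881 -0.473 -0.   ] z [-0. -0. -1.] q [ 0.25  0.83  0.03  2.18 -0.15  0.14 -0.08] F [ 0.4 -0.1 -0.8] gap 0.036
```

View pics/w2.png

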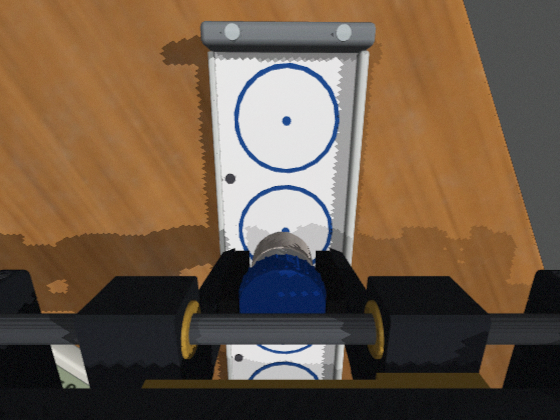

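The pot is held upright. The mark_1 dot is at (286,121) and the mark_2 dot at (286,231).

```bash
python3 - <<'E'
from h import *
c=arm.capture("wrist")
for p in((286.5,121),(286,231)):print(ray(c,*p,.006).round(4))
o=st(); R=Ro.from_rotvec(o["tool_rot"]).as_matrix()
print(proj(c,o["tool_pos"]),proj(c,o["tool_pos"]+[0,0,.0]-[0,0,.06]))
E
```

```text
[ 0.4727 -0.1005  0.006 ]
[ 0.4369 -0.1675  0.006 ]
t 4.65 pos [ 0.4351 -0.165   0.0739] y [ 0.883 -0.47   0.   ] z [ 0.001  0.001 -1.   ] q [ 0.25  0.83  0.03  2.17 -0.15  0.14 -0.08] F [ 0.6 -0.1 -0.5] gap 0.0357
[282.31278727 279.07798333] [282.19242573 233.53001749]
```

>>> {"name": "arm_command", "arguments": {"slide": [[0.1,-0.2,-1.5],[0,0,-1.4],[0,0,-0.6],[0,0,-0.3],[0,0,0],[0,0,0]], "delta_rot": [[0,0,0],[0,0,0],[0,0,0],[0,0,0],[0,0,0],[0,0,0]]}}

```text
clock: 5.15
tool_pos: [0.4357, -0.1675, 0.0359]
tool_rot: [-2.694, -1.616, -0.0]
ft_force: [-0.2, -0.2, -0.7]
finger_gap: 0.0356
finger_force: 11.8
```

>>> {"name": "arm_command", "arguments": {"slide": [[0,0,-0.1],[0,0,0],[0,0,0]], "delta_rot": [[0,0,0],[0,0,0],[0,0,0]]}}

```text
clock: 5.4
tool_pos: [0.4358, -0.168, 0.0351]
tool_rot: [2.694, 1.615, 0.001]
ft_force: [1.1, -0.3, -1.2]
finger_gap: 0.0357
finger_force: 11.8
```

>>> {"name": "arm_command", "arguments": {"slide": [[0,0,0],[0,0,0],[0,0,0],[0,0,0],[0,0,1],[0,0,2],[0,0,3],[0,0,3],[0,0,3],[0,0,0]], "delta_rot": [[0,0,0],[0,0,0],[0,0,0],[0,0,0],[0,0,0],[0,0,0],[0,0,0],[0,0,0],[0,0,0],[0,0,0]], "jaw": 80}}

```text
clock: 6.23
tool_pos: [0.4376, -0.1689, 0.1596]
tool_rot: [2.689, 1.611, 0.009]
ft_force: [0.4, 0.3, -0.3]
finger_gap: 0.0605
finger_force: 0.0
```

>>> {"name": "arm_command", "arguments": {"slide": [[0.1,3.1,0],[0.1,3.1,0],[0.1,3.1,0],[0.1,3.1,0],[0.1,3.1,0],[0.1,3.1,0],[0.1,3.1,0],[0.1,3.1,0],[0,0,0],[0,0,0],[0,0,0]], "delta_rot": [[0,0,0],[0,0,0],[0,0,0],[0,0,0],[0,0,0],[0,0,0],[0,0,0],[0,0,0],[0,0,0],[0,0,0],[0,0,0]], "jaw": 0}}

```text
clock: 7.15
tool_pos: [0.4432, 0.0793, 0.1548]
tool_rot: [2.694, 1.615, -0.001]
ft_force: [0.0, -0.7, 0.4]
finger_gap: 0.0885
finger_force: 0.0
```

```bash
cat >> h.py <<'E'
def lids(z,name="wrist",mn=200):
    c=arm.capture(name); f=c["frame"].astype(int)
    m=((f[:,:,2]>90)&(f[:,:,2]-f[:,:,0]>80)).astype(np.uint8)
    m=cv2.morphologyEx(m,cv2.MORPH_OPEN,np.ones((5,5)) if name=="wrist" else np.ones((2,2)))
    n,l,s,ce=cv2.connectedComponentsWithStats(m)
    for i in range(1,n):
        if s[i,4]>mn: print(s[i],ce[i].round(1),[ray(c,*ce[i],q).round(4) for q in z])
    return c
E
python3 - <<'E'
from h import *
st(); save(lids((.07,.076)),"w3"); st()
E
```

```text
t 7.15 pos [0.4432 0.0793 0.1548] y [ 0.882 -0.471  0.   ] z [-0.    -0.001 -1.   ] q [-0.38  0.66  0.15  2.18 -0.3   0.32 -0.46] F [ 0.  -0.7  0.4] gap 0.0885
[ 246  183   78   75 4610] [284.7 220. ] [array([0.4457, 0.0799, 0.07  ]), array([0.4467, 0.0818, 0.076 ])]
t 7.2 pos [0.4433 0.0786 0.1548] y [ 0.881 -0.473  0.   ] z [-0.    -0.001 -1.   ] q [-0.38  0.66  0.15  2.18 -0.3   0.32 -0.46] F [ 0.1 -0.2  0.4] gap 0.0883
```

View pics/w3.png

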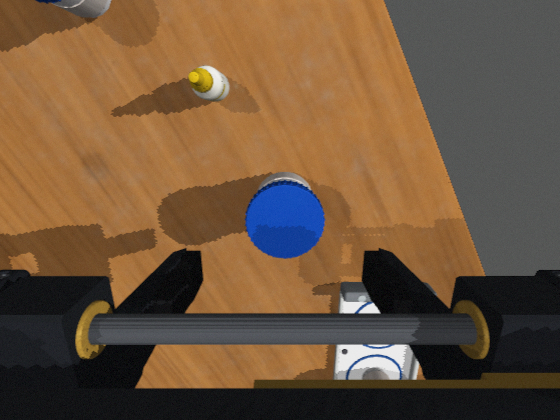

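The largest pot's lid is at (285,220) and the dropper, at (205,80), is well clear. Descending.

>>> {"name": "arm_command", "arguments": {"slide": [[0.2,0.2,-2],[0,0,-3],[0,0,-3],[0,0,-2],[0,0,-1.9],[0,0,0],[0,0,0]], "delta_rot": [[0,0,0],[0,0,0],[0,0,0],[0,0,0],[0,0,0],[0,0,0],[0,0,0]]}}

```text
clock: 7.78
tool_pos: [0.4482, 0.0808, 0.0377]
tool_rot: [-2.696, -1.61, 0.009]
ft_force: [0.1, -0.1, -0.4]
finger_gap: 0.088
finger_force: 0.0
```

>>> {"name": "arm_command", "arguments": {"slide": [[0,0,0],[0,0,0],[0,0,0],[0,0,0],[0,0,0],[0,0,0],[0,0,0],[0,0,0]], "delta_rot": [[0,0,0],[0,0,0],[0,0,0],[0,0,0],[0,0,0],[0,0,0],[0,0,0],[0,0,0]], "jaw": 255, "squeeze": 16}}

```text
clock: 8.45
tool_pos: [0.4484, 0.0828, 0.0385]
tool_rot: [-2.693, -1.615, 0.006]
ft_force: [-1.0, 0.2, 7.4]
finger_gap: 0.0592
finger_force: 16.0
```

>>> {"name": "arm_command", "arguments": {"slide": [[0,0,0.5],[0,0,1],[0,0,2],[0,0,3],[0,0,3],[0,0,2],[0,0,0],[0,0,0]], "delta_rot": [[0,0,0],[0,0,0],[0,0,0],[0,0,0],[0,0,0],[0,0,0],[0,0,0],[0,0,0]]}}

```text
clock: 9.12
tool_pos: [0.4488, 0.0829, 0.1541]
tool_rot: [-2.693, -1.616, 0.003]
ft_force: [-0.2, -0.1, -1.3]
finger_gap: 0.0589
finger_force: 16.0
```

```bash
python3 - <<'E'
from h import *
st(); save(arm.capture("wrist"),"w4")
E
```

```text
t 9.12 pos [0.4488 0.0829 0.1541] y [ 0.882 -0.471 -0.002] z [-0.002 -0.    -1.   ] q [-0.44  0.68  0.25  2.17 -0.46  0.35 -0.3 ] F [-0.2 -0.1 -1.3] gap 0.0589
```

View pics/w4.png

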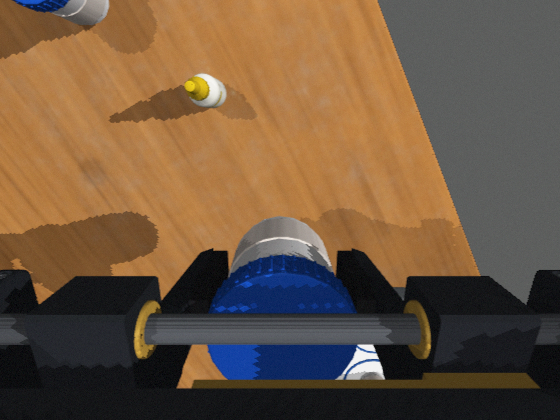

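The largest pot is held upright and centred, with its lid at about x=283. Next I carry it to mark_4.

>>> {"name": "arm_command", "arguments": {"slide": [[-0.3,-1.5,1],[-0.65,-3,1],[-0.65,-3,0],[-0.65,-3,0],[-0.65,-3,0],[-0.65,-3,0],[-0.65,-3,0],[-0.65,-3,0],[-0.65,-3,0],[-0.65,-3,0],[-0.65,-3,0],[-0.65,-3,0]], "delta_rot": [[0,0,0],[0,0,0],[0,0,0],[0,0,0],[0,0,0],[0,0,0],[0,0,0],[0,0,0],[0,0,0],[0,0,0],[0,0,0],[0,0,0]]}}

```text
clock: 10.17
tool_pos: [0.3714, -0.2643, 0.1723]
tool_rot: [-2.692, -1.612, 0.01]
ft_force: [1.1, -0.1, -1.9]
finger_gap: 0.0587
finger_force: 16.0
```

>>> {"name": "arm_command", "arguments": {"slide": [[-0.65,-2.5,0],[-0.4,-1.4,0],[0,0,0],[0,0,0],[0,0,0],[0,0,0]], "delta_rot": [[0,0,0],[0,0,0],[0,0,0],[0,0,0],[0,0,0],[0,0,0]]}}

```text
clock: 10.67
tool_pos: [0.3633, -0.2998, 0.1726]
tool_rot: [-2.689, -1.616, 0.007]
ft_force: [0.0, 0.7, -1.3]
finger_gap: 0.0592
finger_force: 16.0
```

```bash
python3 - <<'E'
from h import *
st(); lids((.06,)); 
E
```

```text
t 10.67 pos [ 0.3633 -0.2998  0.1726] y [ 0.883 -0.469 -0.006] z [-0.006  0.001 -1.   ] q [ 0.5   0.64  0.15  2.1  -0.21  0.42  0.32] F [ 0.   0.7 -1.3] gap 0.0592
[ 257    0   58   37 1653] [285.9  15.6] [array([ 0.4336, -0.1717,  0.06  ])]
[243 269  73  19 790] [279.3 279.4] [array([ 0.3289, -0.3575,  0.06  ])]
[ 209  345   50   34 1394] [235.  360.2] [array([ 0.2441, -0.4196,  0.06  ])]
```

>>> {"name": "arm_command", "arguments": {"slide": [[0,0,-2],[0,0,-3],[0,0,-3],[0,0,-2.5],[0,0,-1.3],[0,0,-0.6],[0,0,0],[0,0,0],[0,0,0]], "delta_rot": [[0,0,0],[0,0,0],[0,0,0],[0,0,0],[0,0,0],[0,0,0],[0,0,0],[0,0,0],[0,0,0]]}}

```text
clock: 11.47
tool_pos: [0.3639, -0.3016, 0.0499]
tool_rot: [-2.694, -1.616, 0.007]
ft_force: [-0.4, -1.0, -1.0]
finger_gap: 0.0591
finger_force: 16.0
```

```bash
python3 - <<'E'
from h import *
st()
E
```

```text
t 11.47 pos [ 0.3639 -0.3016  0.0499] y [ 0.882 -0.471 -0.002] z [-0.004 -0.002 -1.   ] q [ 0.57  0.88  0.04  2.16 -0.25  0.11  0.36] F [-0.4 -1.  -1. ] gap 0.0591
```

>>> {"name": "arm_command", "arguments": {"slide": [[0,0.2,-0.2],[0,0,-0.2],[0,0,0],[0,0,0]], "delta_rot": [[0,0,0],[0,0,0],[0,0,0],[0,0,0]]}}

```text
clock: 11.8
tool_pos: [0.3634, -0.2995, 0.0452]
tool_rot: [-2.693, -1.615, 0.007]
ft_force: [0.1, 0.0, -1.1]
finger_gap: 0.0591
finger_force: 16.0
```

```bash
python3 - <<'E'
from h import *
st(); c=arm.capture("top"); i=cv2.cvtColor(c["frame"],cv2.COLOR_RGB2BGR)
cv2.imwrite("pics/t5.png",cv2.resize(i[140:260,290:420],None,fx=5,fy=5,interpolation=cv2.INTER_CUBIC))
E
```

```text
t 11.8 pos [ 0.3634 -0.2995  0.0452] y [ 0.882 -0.471 -0.004] z [-0.005 -0.001 -1.   ] q [ 0.57  0.89  0.04  2.16 -0.26  0.09  0.35] F [ 0.1  0.  -1.1] gap 0.0591
```

Lowering the last millimetre, then releasing and rising.

>>> {"name": "arm_command", "arguments": {"slide": [[0,0,-0.1],[0,0,0],[0,0,0]], "delta_rot": [[0,0,0],[0,0,0],[0,0,0]]}}

```text
clock: 12.1
tool_pos: [0.3632, -0.2996, 0.0445]
tool_rot: [-2.694, -1.614, 0.007]
ft_force: [-0.9, 0.3, 5.5]
finger_gap: 0.0591
finger_force: 16.0
```

>>> {"name": "arm_command", "arguments": {"slide": [[0,0,0],[0,0,0],[0,0,0],[0,0,0],[0,0,0],[0,0,1],[0,0,2],[0,0,3],[0,0,3],[0,0,3],[0,0,2],[0,0,0]], "delta_rot": [[0,0,0],[0,0,0],[0,0,0],[0,0,0],[0,0,0],[0,0,0],[0,0,0],[0,0,0],[0,0,0],[0,0,0],[0,0,0],[0,0,0]], "jaw": 0}}

```text
clock: 13.1
tool_pos: [0.3647, -0.3007, 0.188]
tool_rot: [2.69, 1.612, -0.003]
ft_force: [0.3, -1.1, 0.4]
finger_gap: 0.0879
finger_force: 0.0
```

>>> {"name": "arm_command", "arguments": {"slide": [[0.96,3,0],[0.96,3,0],[0.96,3,0],[0.96,3,0],[0.96,3,0],[0.96,3,0],[0.96,3,0],[0.96,3,0],[0.96,3,0],[0.96,3,0]], "delta_rot": [[0,0,0],[0,0,0],[0,0,0],[0,0,0],[0,0,0],[0,0,0],[0,0,0],[0,0,0],[0,0,0],[0,0,0]]}}

```text
clock: 13.93
tool_pos: [0.4589, 0.0022, 0.1835]
tool_rot: [-2.692, -1.614, 0.009]
ft_force: [0.6, -0.2, 0.4]
finger_gap: 0.0885
finger_force: 0.0
```

>>> {"name": "arm_command", "arguments": {"slide": [[-0.7,3.05,0],[-0.7,3.05,0],[-0.7,3.05,0],[-0.7,3.05,0],[-0.7,3.05,0],[-0.7,3.05,0],[-0.7,3.05,0],[-0.7,3.05,-1],[-0.7,3.05,-1],[-0.7,3.05,-1],[0,0,0],[0,0,0]], "delta_rot": [[0,0,0],[0,0,0],[0,0,0],[0,0,0],[0,0,0],[0,0,0],[0,0,0],[0,0,0],[0,0,0],[0,0,0],[0,0,0],[0,0,0]]}}

```text
clock: 14.93
tool_pos: [0.3878, 0.307, 0.1529]
tool_rot: [-2.689, -1.62, 0.011]
ft_force: [0.4, -1.2, -0.3]
finger_gap: 0.0881
finger_force: 0.0
```

```bash
python3 - <<'E'
from h import *
st(); lids((.06,.064)); lids((.06,.082),"top",20); st()
E
```

```text
t 14.93 pos [0.3878 0.307  0.1529] y [ 0.884 -0.467 -0.005] z [-0.007 -0.002 -1.   ] q [-0.97  0.72  0.34  2.06 -0.53  0.45 -0.71] F [ 0.4 -1.2 -0.3] gap 0.0881
[ 272   22   37   42 1266] [290.   42.6] [array([0.4502, 0.4149, 0.06  ]), array([0.4497, 0.4142, 0.064 ])]
[ 250  188   59   57 2717] [279.5 215.7] [array([0.3864, 0.31  , 0.06  ]), array([0.3871, 0.3112, 0.064 ])]
[338 193  12  13 114] [343.1 199.1] [array([ 0.4319, -0.169 ,  0.06  ]), array([ 0.4284, -0.1652,  0.082 ])]
[180 208  14  15 143] [187.3 215.5] [array([0.38  , 0.3043, 0.06  ]), array([0.3773, 0.2996, 0.082 ])]
[381 214  20  20 306] [390.1 223.3] [array([ 0.358, -0.31 ,  0.06 ]), array([ 0.3558, -0.3037,  0.082 ])]
[476 259  26  35 557] [486.7 277. ] [array([ 0.198 , -0.5925,  0.06  ]), array([ 0.1986, -0.5811,  0.082 ])]
t 15.03 pos [0.3893 0.3042 0.1538] y [ 0.881 -0.472 -0.004] z [-0.005 -0.002 -1.   ] q [-0.96  0.72  0.34  2.06 -0.53  0.45 -0.71] F [-0.4  0.5 -0.5] gap 0.0882
```

>>> {"name": "arm_command", "arguments": {"slide": [[-0.3,0.5,-2],[0,0,-3],[0,0,-3],[0,0,-2],[0,0,-1.9],[0,0,0],[0,0,0]], "delta_rot": [[0,0,0],[0,0,0],[0,0,0],[0,0,0],[0,0,0],[0,0,0],[0,0,0]]}}

```text
clock: 15.62
tool_pos: [0.3867, 0.3086, 0.0349]
tool_rot: [-2.696, -1.611, 0.01]
ft_force: [0.2, 0.9, -0.2]
finger_gap: 0.0883
finger_force: 0.0
```

>>> {"name": "arm_command", "arguments": {"slide": [[0,0,0],[0,0,0],[0,0,0],[0,0,0],[0,0,0],[0,0,0],[0,0,0],[0,0,0],[0,0,0]], "delta_rot": [[0,0,0],[0,0,0],[0,0,0],[0,0,0],[0,0,0],[0,0,0],[0,0,0],[0,0,0],[0,0,0]], "jaw": 255, "squeeze": 14}}

```text
clock: 16.37
tool_pos: [0.3864, 0.3107, 0.0351]
tool_rot: [-2.693, -1.615, 0.007]
ft_force: [0.7, -0.5, 2.9]
finger_gap: 0.0465
finger_force: 14.0
```

>>> {"name": "arm_command", "arguments": {"slide": [[0,0,0.5],[0,0,1],[0,0,2],[0,0,3],[0,0,3],[0,0,3],[0,0,1.5],[0,0,0],[0,0,0]], "delta_rot": [[0,0,0],[0,0,0],[0,0,0],[0,0,0],[0,0,0],[0,0,0],[0,0,0],[0,0,0],[0,0,0]]}}

```text
clock: 17.12
tool_pos: [0.3862, 0.3109, 0.1759]
tool_rot: [-2.692, -1.615, 0.005]
ft_force: [-0.2, -0.0, -0.6]
finger_gap: 0.0468
finger_force: 14.0
```

```bash
python3 - <<'E'
from h import *
st()
c=arm.capture("top"); i=cv2.cvtColor(c["frame"],cv2.COLOR_RGB2BGR)
cv2.imwrite("pics/t6.png",cv2.resize(i[160:260,290:420],None,fx=6,fy=6,interpolation=cv2.INTER_CUBIC))
for k in((.436,-.167,.006),(.3995,-.234,.006),(.363,-.301,.006),(.436,-.167,.06),(.363,-.301,.082)):
    print(k,((proj(c,k)-[290,160]+.5)*6-.5).round(0))
E
```

```text
t 17.12 pos [0.3862 0.3109 0.1759] y [ 0.882 -0.471 -0.004] z [-0.004  0.    -1.   ] q [-1.01  0.69  0.39  2.04 -0.52  0.51 -0.72] F [-0.2 -0.  -0.6] gap 0.0468
(0.436, -0.167, 0.006) [300. 245.]
(0.3995, -0.234, 0.006) [428. 314.]
(0.363, -0.301, 0.006) [557. 383.]
(0.436, -0.167, 0.06) [317. 229.]
(0.363, -0.301, 0.082) [597. 368.]
```

View pics/t6.png

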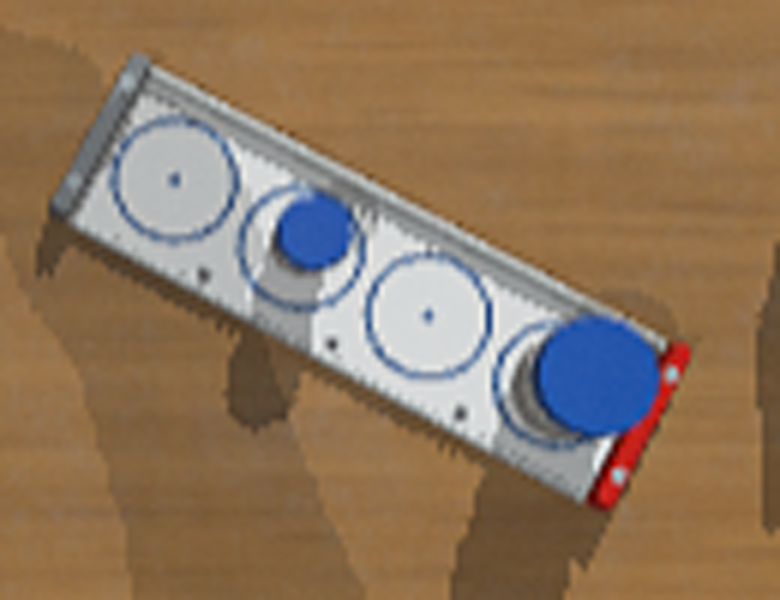

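The large pot is held. In the crop, the medium lid at (316,231) matches the prediction for mark_2. The largest lid at (600,376) is about 3 mm off centre. Next I carry the large pot to mark_3.

>>> {"name": "arm_command", "arguments": {"slide": [[0.4,-1.6,0],[0.7,-2.95,0],[0.7,-2.95,0],[0.7,-2.95,0],[0.7,-2.95,0],[0.7,-2.95,0],[0.7,-2.95,0],[0.7,-2.95,0],[0.7,-2.95,0],[0.7,-2.95,0],[0.7,-2.95,0]], "delta_rot": [[0,0,0],[0,0,0],[0,0,0],[0,0,0],[0,0,0],[0,0,0],[0,0,0],[0,0,0],[0,0,0],[0,0,0],[0,0,0]]}}

```text
clock: 18.08
tool_pos: [0.4594, -0.0019, 0.1737]
tool_rot: [-2.691, -1.613, 0.012]
ft_force: [0.6, -0.8, -0.7]
finger_gap: 0.0466
finger_force: 14.0
```

>>> {"name": "arm_command", "arguments": {"slide": [[-0.7,-2.9,0],[-0.75,-2.9,0],[-0.75,-2.9,0],[-0.75,-2.9,0],[-0.75,-2.9,0],[-0.75,-2.9,0],[-0.75,-2.9,0],[-0.7,-2.9,0],[0,0,0],[0,0,0],[0,0,0]], "delta_rot": [[0,0,0],[0,0,0],[0,0,0],[0,0,0],[0,0,0],[0,0,0],[0,0,0],[0,0,0],[0,0,0],[0,0,0],[0,0,0]]}}

```text
clock: 19.0
tool_pos: [0.4007, -0.2314, 0.174]
tool_rot: [-2.69, -1.613, 0.009]
ft_force: [0.4, -0.2, -1.0]
finger_gap: 0.0466
finger_force: 14.0
```

```bash
python3 - <<'E'
from h import *
arm.capture("top");st()
E
```

```text
t 19.05 pos [ 0.4011 -0.2309  0.1741] y [ 0.883 -0.47  -0.006] z [-0.007  0.001 -1.   ] q [ 0.31  0.63  0.18  2.13 -0.27  0.41  0.21] F [ 0.3  0.5 -0.8] gap 0.0468
```

>>> {"name": "arm_command", "arguments": {"slide": [[0,-0.1,-2],[0,0,-3],[0,0,-3],[0,0,-2.5],[0,0,-1.5],[0,0,-0.8],[0,0,0],[0,0,0],[0,0,0]], "delta_rot": [[0,0,0],[0,0,0],[0,0,0],[0,0,0],[0,0,0],[0,0,0],[0,0,0],[0,0,0],[0,0,0]]}}

```text
clock: 19.8
tool_pos: [0.4019, -0.2332, 0.0477]
tool_rot: [-2.693, -1.616, 0.006]
ft_force: [0.3, -1.0, -0.7]
finger_gap: 0.0467
finger_force: 14.0
```

```bash
python3 - <<'E'
from h import *
arm.capture("top");st()
E
```

```text
t 19.85 pos [ 0.402  -0.2335  0.0479] y [ 0.882 -0.471 -0.002] z [-0.003 -0.002 -1.   ] q [ 0.4   0.89  0.04  2.18 -0.32  0.08  0.26] F [-0.  -0.6 -0.3] gap 0.0467
```

>>> {"name": "arm_command", "arguments": {"slide": [[0,0.1,-0.3],[0,0,-0.25],[0,0,-0.15],[0,0,0],[0,0,0]], "delta_rot": [[0,0,0],[0,0,0],[0,0,0],[0,0,0],[0,0,0]]}}

```text
clock: 20.27
tool_pos: [0.402, -0.2326, 0.0407]
tool_rot: [-2.694, -1.616, 0.006]
ft_force: [0.6, 1.1, 7.8]
finger_gap: 0.0466
finger_force: 14.0
```

>>> {"name": "arm_command", "arguments": {"slide": [[0,0,0],[0,0,0],[0,0,0],[0,0,0],[0,0,0],[0,0,1],[0,0,2],[0,0,3],[0,0,3],[0,0,3],[0,0,2],[0,0,0]], "delta_rot": [[0,0,0],[0,0,0],[0,0,0],[0,0,0],[0,0,0],[0,0,0],[0,0,0],[0,0,0],[0,0,0],[0,0,0],[0,0,0],[0,0,0]], "jaw": 0}}

```text
clock: 21.27
tool_pos: [0.4028, -0.2334, 0.1839]
tool_rot: [2.691, 1.613, -0.001]
ft_force: [0.3, -0.9, 0.3]
finger_gap: 0.0884
finger_force: 0.0
```

>>> {"name": "arm_command", "arguments": {"slide": [[0.73,2.9,0],[0.73,2.9,0],[0.73,2.9,0],[0.73,2.9,0],[0.73,2.9,0],[0.73,2.9,0],[0.73,2.9,0],[0.73,2.9,0],[-0.1,3.2,0],[-0.1,3.2,0],[-0.1,3.2,0],[-0.1,3.2,0]], "delta_rot": [[0,0,0],[0,0,0],[0,0,0],[0,0,0],[0,0,0],[0,0,0],[0,0,0],[0,0,0],[0,0,0],[0,0,0],[0,0,0],[0,0,0]]}}

```text
clock: 22.27
tool_pos: [0.4548, 0.129, 0.1795]
tool_rot: [-2.693, -1.614, 0.01]
ft_force: [1.3, -0.2, 0.0]
finger_gap: 0.0882
finger_force: 0.0
```

>>> {"name": "arm_command", "arguments": {"slide": [[-0.1,3.2,0],[-0.1,3.2,0],[-0.1,3.2,0],[-0.1,3.2,0],[-0.1,3.2,0],[-0.1,3.2,0],[-0.1,3.2,-1],[-0.1,3.2,-2],[-0.1,3.2,-1],[0,0,0],[0,0,0],[0,0,0]], "delta_rot": [[0,0,0],[0,0,0],[0,0,0],[0,0,0],[0,0,0],[0,0,0],[0,0,0],[0,0,0],[0,0,0],[0,0,0],[0,0,0],[0,0,0]], "jaw": 100}}

```text
clock: 23.27
tool_pos: [0.4466, 0.4143, 0.1394]
tool_rot: [-2.695, -1.614, 0.01]
ft_force: [-0.2, 0.1, -0.7]
finger_gap: 0.0533
finger_force: 0.0
```

```bash
python3 - <<'E'
from h import *
lids((.042,.046)); st()
c=arm.capture("top"); i=cv2.cvtColor(c["frame"],cv2.COLOR_RGB2BGR)
cv2.imwrite("pics/t7.png",cv2.resize(i[160:260,290:420],None,fx=6,fy=6,interpolation=cv2.INTER_CUBIC))
a=arm.get_obs()
for k in((.3984,-.2341,.07),(.362,-.3012,.082),(.4346,-.1675,.06)):
    print(k,((proj(c,k)-[290,160]+.5)*6-.5).round(0))
E
```

```text
[270 194  34  33 910] [286.7 209.9] [array([0.4521, 0.4175, 0.042 ]), array([0.4526, 0.4187, 0.046 ])]
t 23.32 pos [0.4471 0.4137 0.1399] y [ 0.881 -0.473 -0.003] z [-0.005 -0.003 -1.   ] q [-1.05  0.86  0.42  1.72 -0.52  0.68 -0.84] F [ 0.  -0.8  0.2] gap 0.0531
(0.3984, -0.2341, 0.07) [455. 300.]
(0.362, -0.3012, 0.082) [598. 370.]
(0.4346, -0.1675, 0.06) [318. 232.]
```

View pics/t7.png

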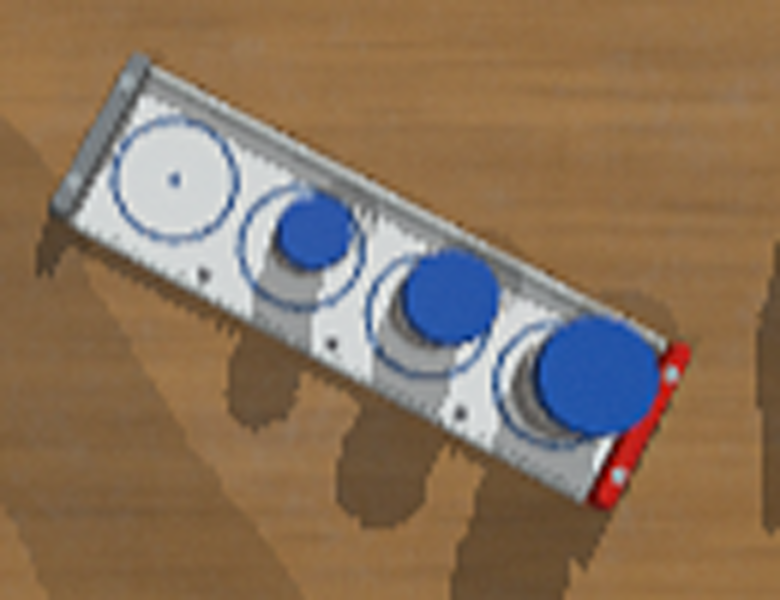

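The large lid, at (451,298), is within about 2 mm of mark_3's centre. The largest, at (600,377), is about 3 mm off. Now I grasp the smallest pot.

>>> {"name": "arm_command", "arguments": {"slide": [[0.3,0.3,-2],[0,0,-3],[0,0,-3],[0,0,-2],[0,0,-1.7],[0,0,0],[0,0,0]], "delta_rot": [[0,0,0],[0,0,0],[0,0,0],[0,0,0],[0,0,0],[0,0,0],[0,0,0]]}}

```text
clock: 23.95
tool_pos: [0.4501, 0.4171, 0.0231]
tool_rot: [-2.695, -1.612, 0.009]
ft_force: [0.6, -0.2, 1.0]
finger_gap: 0.0533
finger_force: 0.0
```

>>> {"name": "arm_command", "arguments": {"slide": [[0,0,0],[0,0,0],[0,0,0],[0,0,0],[0,0,0],[0,0,0],[0,0,0],[0,0,0],[0,0,0]], "delta_rot": [[0,0,0],[0,0,0],[0,0,0],[0,0,0],[0,0,0],[0,0,0],[0,0,0],[0,0,0],[0,0,0]], "jaw": 255, "squeeze": 10}}

```text
clock: 24.7
tool_pos: [0.4502, 0.4189, 0.0236]
tool_rot: [-2.693, -1.614, 0.005]
ft_force: [0.5, -0.3, 5.5]
finger_gap: 0.0256
finger_force: 10.1
```

>>> {"name": "arm_command", "arguments": {"slide": [[0,0,0.5],[0,0,1],[0,0,2],[0,0,3],[0,0,3],[0,0,3],[0,0,1.5],[0,0,0],[0,0,0]], "delta_rot": [[0,0,0],[0,0,0],[0,0,0],[0,0,0],[0,0,0],[0,0,0],[0,0,0],[0,0,0],[0,0,0]]}}

```text
clock: 25.45
tool_pos: [0.4497, 0.4188, 0.1638]
tool_rot: [-2.692, -1.615, 0.006]
ft_force: [0.2, -0.2, -0.5]
finger_gap: 0.0251
finger_force: 10.2
```

```bash
python3 - <<'E'
from h import *
save(arm.capture("wrist"),"w8");st()
E
```

```text
t 25.5 pos [0.449  0.4184 0.1625] y [ 0.882 -0.471 -0.005] z [-0.006 -0.001 -1.   ] q [-1.06  0.84  0.44  1.7  -0.5   0.73 -0.85] F [-0.8 -0.  -0.3] gap 0.0253
```

View pics/w8.png

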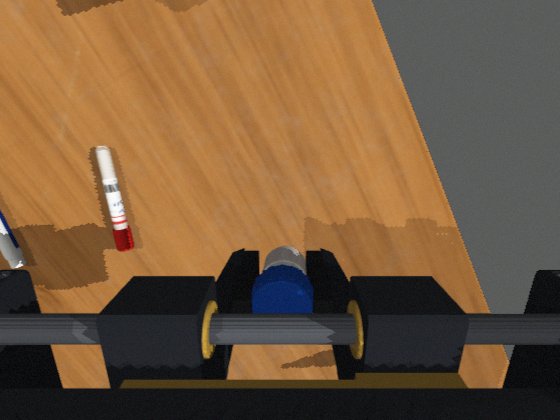

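The small pot is held upright, with its lid at (283,290). Carrying it to mark_1.

>>> {"name": "arm_command", "arguments": {"slide": [[0.13,-1.6,0],[0.13,-2.88,0],[0.13,-2.88,0],[0.13,-2.88,0],[0.13,-2.88,0],[0.13,-2.88,0],[0.13,-2.88,0],[0.13,-2.88,0],[0.13,-2.88,0],[0.13,-2.88,0],[0.13,-2.88,0],[0.13,-2.88,0]], "delta_rot": [[0,0,0],[0,0,0],[0,0,0],[0,0,0],[0,0,0],[0,0,0],[0,0,0],[0,0,0],[0,0,0],[0,0,0],[0,0,0],[0,0,0]]}}

```text
clock: 26.5
tool_pos: [0.464, 0.0844, 0.1616]
tool_rot: [-2.692, -1.615, 0.012]
ft_force: [0.7, 0.5, -0.8]
finger_gap: 0.0255
finger_force: 10.2
```

>>> {"name": "arm_command", "arguments": {"slide": [[0.13,-2.88,0],[0.13,-2.88,0],[0.13,-2.88,0],[0.13,-2.88,0],[0.13,-2.88,0],[0.13,-2.88,0],[0.1,-1.3,0],[0,0,0],[0,0,0],[0,0,0]], "delta_rot": [[0,0,0],[0,0,0],[0,0,0],[0,0,0],[0,0,0],[0,0,0],[0,0,0],[0,0,0],[0,0,0],[0,0,0]]}}

```text
clock: 27.33
tool_pos: [0.4734, -0.0984, 0.1621]
tool_rot: [-2.689, -1.615, 0.009]
ft_force: [-0.6, 0.8, -0.4]
finger_gap: 0.0256
finger_force: 10.2
```

```bash
python3 - <<'E'
from h import *
arm.capture("top");st()
E
```

```text
t 27.38 pos [ 0.4736 -0.0981  0.1623] y [ 0.883 -0.469 -0.006] z [-0.007  0.    -1.   ] q [-0.03  0.68  0.23  2.08 -0.35  0.43 -0.01] F [-0.6 -0.2 -0.9] gap 0.025
```

>>> {"name": "arm_command", "arguments": {"slide": [[0,0,-2],[0,0,-3],[0,0,-3],[0,0,-2.5],[0,0,-1.5],[0,0,-0.7],[0,0,0],[0,0,0],[0,0,0]], "delta_rot": [[0,0,0],[0,0,0],[0,0,0],[0,0,0],[0,0,0],[0,0,0],[0,0,0],[0,0,0],[0,0,0]]}}

```text
clock: 28.13
tool_pos: [0.4747, -0.0997, 0.0368]
tool_rot: [-2.693, -1.616, 0.006]
ft_force: [-0.7, -0.7, -0.5]
finger_gap: 0.0256
finger_force: 10.2
```

```bash
python3 - <<'E'
from h import *
arm.capture("top");st()
E
```

```text
t 28.18 pos [ 0.4748 -0.0998  0.037 ] y [ 0.882 -0.471 -0.002] z [-0.003 -0.001 -1.   ] q [ 0.07  0.92  0.06  2.12 -0.42  0.12  0.04] F [0.5 0.4 0.6] gap 0.0253
```

>>> {"name": "arm_command", "arguments": {"slide": [[-0.1,0,-0.3],[0,0,-0.25],[0,0,-0.15],[0,0,0],[0,0,0]], "delta_rot": [[0,0,0],[0,0,0],[0,0,0],[0,0,0],[0,0,0]]}}

```text
clock: 28.6
tool_pos: [0.4736, -0.1003, 0.0294]
tool_rot: [-2.694, -1.615, 0.006]
ft_force: [0.5, -0.1, 3.5]
finger_gap: 0.0253
finger_force: 10.2
```

>>> {"name": "arm_command", "arguments": {"slide": [[0,0,0],[0,0,0],[0,0,0],[0,0,0],[0,0,0],[0,0,1],[0,0,2],[0,0,3],[0,0,3],[0,0,3],[0,0,2],[0,0,0]], "delta_rot": [[0,0,0],[0,0,0],[0,0,0],[0,0,0],[0,0,0],[0,0,0],[0,0,0],[0,0,0],[0,0,0],[0,0,0],[0,0,0],[0,0,0]], "jaw": 135}}

```text
clock: 29.6
tool_pos: [0.4749, -0.1006, 0.173]
tool_rot: [2.692, 1.614, 0.001]
ft_force: [0.7, -0.5, 0.3]
finger_gap: 0.0414
finger_force: 0.0
```

>>> {"name": "arm_command", "arguments": {"slide": [[0,3,0],[0,3,0],[0,3,0],[0,3,0],[0,3,0],[0,3,0],[0,3,0],[0,3,0],[0,3,0],[0,3,0],[0,0,0],[0,0,0]], "delta_rot": [[0,0,0],[0,0,0],[0,0,0],[0,0,0],[0,0,0],[0,0,0],[0,0,0],[0,0,0],[0,0,0],[0,0,0],[0,0,0],[0,0,0]]}}

```text
clock: 30.6
tool_pos: [0.4722, 0.2019, 0.1682]
tool_rot: [-2.689, -1.62, 0.009]
ft_force: [0.4, -1.3, 0.3]
finger_gap: 0.0418
finger_force: 0.0
```

```bash
python3 - <<'E'
from h import *
c=arm.capture("top"); i=cv2.cvtColor(c["frame"],cv2.COLOR_RGB2BGR)
cv2.imwrite("pics/t9.png",cv2.resize(i[160:260,290:420],None,fx=6,fy=6,interpolation=cv2.INTER_CUBIC))
for k in((.3984,-.2341,.07),(.362,-.3012,.082),(.4346,-.1675,.06),(.471,-.1004,.052)):
    print(k,((proj(c,k)-[290,160]+.5)*6-.5).round(0))
d=arm.capture("scene"); save(d,"s9")
i=cv2.imread("pics/s9.png"); cv2.imwrite("pics/s9c.png",cv2.resize(i[140:310,210:430],None,fx=3.5,fy=3.5))
st()
E
```

```text
(0.3984, -0.2341, 0.07) [455. 300.]
(0.362, -0.3012, 0.082) [598. 370.]
(0.4346, -0.1675, 0.06) [318. 232.]
(0.471, -0.1004, 0.052) [184. 164.]
t 30.7 pos [0.4727 0.1987 0.1687] y [ 0.882 -0.472 -0.004] z [-0.006 -0.002 -1.   ] q [-0.71  0.71  0.36  1.99 -0.48  0.53 -0.49] F [ 0.2 -0.5  0.2] gap 0.0413
```

View pics/t9.png

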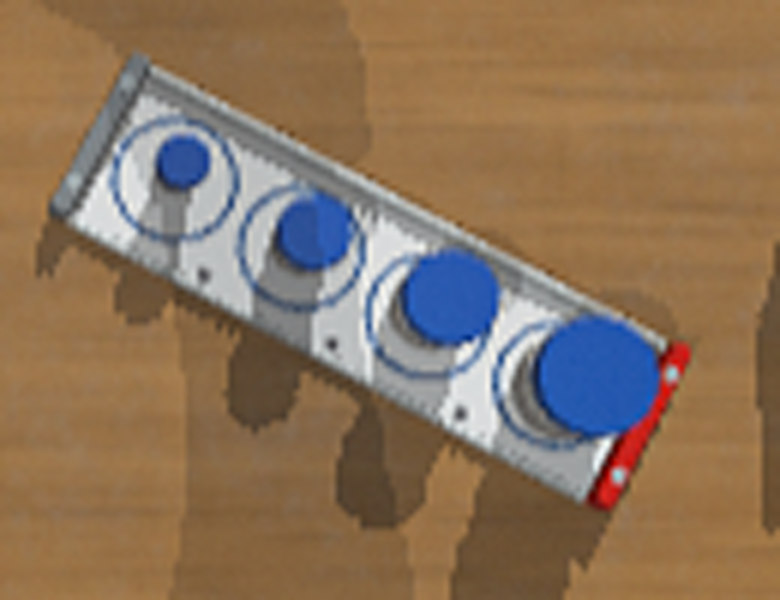

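View pics/s9c.png

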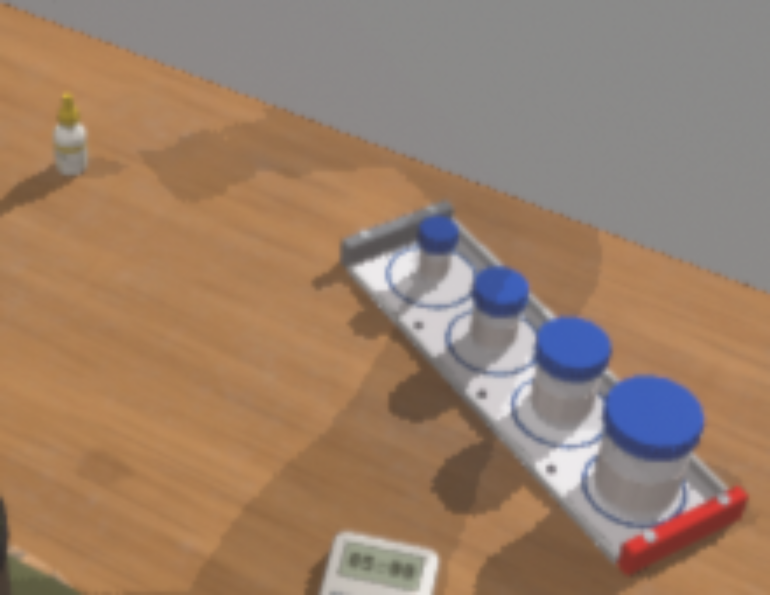

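All four pots stand upright in order of size. Lids are at (183,162), (316,231), (451,298) and (600,377), within about 3 mm of the predicted positions. The dropper bottle is untouched and the gripper is clear, so I am handing the job in.

```bash
python3 -c "
from workcell import arm
print(arm.job_done())"
```

```text
the job is handed in; nothing more can be done
None
```

The job is handed in at about 31 s: all four pots stand upright on their rings in size order, largest by the red stop, within about 2 mm of centre (about 3 mm for the largest), with the dropper bottle untouched.

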